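# Bring the seed dish under the reading lens

## Task

A four-armed dish carousel stands on the table, and one of its seats holds a petri dish of seeds. With a finger, push gently on a spoke to turn the carousel until the seat with the dish stands in line with the pointed index on the stand, within about a centimetre; then push the swing arm of the lens fully in to its stop, so that the lens is over the dish. Only push, nothing is gripped or lifted: do not touch the dish or take it out of its seat, and leave the loose things around alone.

Things in the scene. Friction and masses are not known exactly. Their poses are not given: they have to be found in the camera images.
- base: fixed bright aluminium stand. Origin: on the table under the carousel's vertical axis; +x points from the axis to the viewing place and the index. Below the spokes: a foot (radius 45 mm, to 20 mm high) and flat rails (30 mm wide, 7 mm high) to the index and the lens post. Index: steel pillar 39 mm high at x = 201 to 215 mm, with a pointed plate whose point is at x = 185 mm
- carousel: turning grey part: hub (radius 28 mm, top z = 50 mm), four spokes at 90 degrees, 14 mm wide, z = 24 to 38 mm, free from 28 to 105 mm from the axis, each with a round seat at 140 mm (outer radius 35 mm, rim z = 35 mm). Origin on the axis at table height; +x along the dish's spoke. Turns endlessly both ways; friction about 2 N at 70 mm; stays where left
- seat (a point): centre of the floor of the seat that holds the dish (z = 28 mm); turns with the carousel
- dish: the clear plastic petri dish with seeds, 60 mm across and 12 mm tall, loose in one seat (2 mm play). Origin: centre of its underside, at z = 28 mm
- station (a point): the viewing place: fixed point on the stand, 140 mm from the axis in line with the index, at z = 28 mm, where the centre of the dish must come
- lens_pivot (a point): axis of the lens post, 220 mm from the carousel's axis, 18 mm post, with the swing arm's boss (24 mm across, top at z = 84 mm) on it; the point is at the height of the middle of the arm, z = 72 mm
- lens_eye (a point): centre of the round lens (74 mm across, z = 67 to 77 mm), 121 mm from the post; turns with the swing arm. The dark steel arm between is 10 mm wide, z = 66 to 78 mm, free to push from 12 to 84 mm from the pivot
- lens (a joint): angle of the lens arm in rad: 0 at its stop, where the lens is right over the viewing place; grows clockwise seen from above as it is swung out (start 0.9 to 1.5; upper stop 1.95). Light friction (about 1 N at 55 mm), stays where it is left
- spare_dish: a second 60 mm petri dish, 12 mm tall, lying loose on the table to the left of the carousel; leave it alone. Origin: centre of its underside
- tape: a roll of white tape, 47 mm across, 18 mm tall, flat on the table; leave it alone. Origin: centre of its underside
- rubber: a small eraser 45 x 19 x 11 mm on the table in front of the carousel, to the right; leave it alone. Origin: centre of its underside
- tweezer: steel tweezers, 126 mm long, 8 mm high, flat on the table, right of the carousel; leave them alone. Origin: centre of its underside
- bluepen: a pen, 140 mm long, flat on the table to the right of the carousel; leave it alone. Origin: centre of its underside
There are look-alikes about, which are no part of the job. Leave any green or pink look-alike of the dish alone.

How it is judged:
By the outcome, as a careful person would: the job done as asked, in the order asked, and still so for the second after the job is handed in, with the robot touching nothing.
It also fails if it takes over 54 s, if anything falls off the work surface, if the arm or the gripper's body presses on something with over 40 N, if the wrist force passes 120 N, or if a joint passes its speed limit or range.

## Robot

A 7-joint arm with a two-finger parallel gripper is mounted at the origin on a cart in front of the work surface, level with it; the furniture and walls round the work are solid. World frame = base frame: x ahead of the robot, y to its left, z up, the work surface at z = 0. Lengths are in m, angles in rad, forces in N, time in s.
With the tool pointing down it reaches from about 0.425 to 0.925 m from the base axis. Payload 6.8 kg.
Tool frame: the origin (TCP) lies at the very end of the fingers, on their centre line; the grasp point (between the pads) lies 19 mm behind it; z points along the fingers, y is the line along which they close (so a half turn about z gives the same grasp; the last joint's range is limited). The gripper opens to 85 mm and grips with 20 to 120 N. Pads are 22 mm wide; open, the fingers measure 114 mm over their backs; the gripper's body (76 mm by 85 mm) begins 54 mm behind the grasp point. The pads swing forward as they close: fully open they stand 13 mm farther back than shut.
Start: joints at [1.059, 0.477, 0.022, 1.555, -0.011, 1.109, -0.083], TCP at [0.265, -0.621, 0.231] pointing down, gripper open.
Joint ranges: [-2.96, 2.96], [-0.34, 2.1], [-1.41, 1.46], [0.24, 2.44], [-1.37, 4.51], [0.17, 1.92], [-2.96, 2.96]. Speed limits (rad/s): [2.39, 2.39, 3.14, 3.14, 3.14, 3.14, 3.14].

## Interface

Orientations are given as a rotation vector (axis times angle).
In Python, from bench import r gives the robot as it stands.
- The arm moves only by the shell command python3 -m jog 'ROWS' [FORCE]. ROWS is JSON, a list of rows, each an object of numbers: "fingers": the finger opening in m, from 0 to 0.0854; "x", "y", "z": the shift along the tool's x, y, z in m; "rx", "ry", "rz": the turn, a rotation vector about the tool's x, y, z in degrees. In form: [{"fingers": .., "x": .., "y": .., "z": .., "rx": .., "ry": .., "rz": ..}, ...]. A call has 1 to 8 rows; each row shifts and turns the commanded pose from where the row before left it, along the tool's axes as they then stand; what a row does not reach is not made up. A row lasts 1/8 s, in which the tool goes at most 62.5 mm and 10.7 degrees, less where a joint would pass 70% of its speed; a pose out of reach is approached as far as the arm can. A call is refused whole if a number of a shift passes 0.0625 or a number of a turn 10.7, either way. A call with a gripper value outside its range is refused whole. The fingers move at their own pace and stop on an object; FORCE is the grip in N (left out, the last holds). Time passes only in rows, so rows that do not move let the fingers close. It gives the time, the measured TCP pose, the force, the opening and the grip force at its end, in the units of the state.
- r.get_obs(): the state, without advancing time (a new reading comes with each control period).
- r.grab_frame(name): name is "scene" or "top" or "wrist"; returns (picture, depth): 400x640x3 uint8, red, green, blue; 400x640 float32, m along the optical axis (not along the pixel's ray), 0 where there is no reading.
- r.get_calibration(name): a dict with "mtx" (3x3 intrinsics, pixels), "extrinsics" (4x4, takes a point from camera to world coordinates). Camera axes: x right, y down, z forward; pixel columns grow to the right and rows downward; lengths in m; the calibration is good to about 2 mm. A picture is of the moment at which its call begins: read the wrist's pose just before it. get_calibration takes no time and is no camera call; for the wrist camera it gives the pose at the moment of the call.
- r.hand_in(): hands the job in; it is judged then, once.
Trained networks look in the newest picture that a camera, given by its name, has taken for a name from the list of things; names that differ only in an ending like _2 or _b are one class to them, and where a whole thing is asked for, a point or a joint stands for the part that bears it (a point fixed in the world has none). Each returns a list of dicts, best first, with "score" (0 to 1); they miss things now and then, are a little off and sometimes report something else, mostly with a low value. They report only what shows in the picture. A call takes as long as a camera call. They do not tell look-alikes from the thing itself.
- r.search_frame(target, camera): "xyz" ([x, y, z] in m, in world coordinates, good to about 4 mm: the middle of the surface that is visible of it).
- r.landmark_of(target, camera): "xyz" ([x, y, z] in m, in world coordinates, good to about 4 mm: a listed point, or the origin of a listed thing).
The state is a dict: "clock": time; "joints": joint angles; "qvel": joint speeds; "tau": joint torques, N m; "tcp_pos": TCP position; "orientation": TCP orientation; "contact_force": force on the tool from outside, world axes, zero at the start; "moment": the same for the moment, N m; "grip_width": finger opening in m; "gripper_force": force on a finger pad.
Only numpy, scipy, OpenCV 4.12 (cv2) and the standard library are available. Lean on these libraries where they do the work, as an engineer would, in place of code of your own. Each camera call takes 0.05 s, during which the arm holds its last target. There are 200 camera calls.

## Working session

There is one attempt and no reset: what is moved stays moved. The work goes in short steps, Python scripts to look and compute and a shell command to move; the robot and the scene stay as the last step left them, time stands still between calls to the robot, and variables do not carry over. Pictures are saved under pics/ and viewed, at most 10 in all, crops included, and the job is handed in when it is done.

```bash
mkdir -p pics
python3 - <<'E'
from bench import r
import cv2,numpy as np
a,_=r.grab_frame("top"); b,_=r.grab_frame("scene")
cv2.imwrite("pics/t1.png",a[:,:,::-1]); cv2.imwrite("pics/s1.png",b[:,:,::-1])
for c in ("top","scene"):
  for n in ("base","carousel","seat","dish","station","lens_pivot","lens_eye"):
    print(c,n,[(np.round(d["xyz"],3).tolist(),round(d["score"],2)) for d in r.landmark_of(n,c)[:3]])
o=r.get_obs(); print(o["clock"],o["tcp_pos"],o["orientation"],o["grip_width"])
E
```

```text
top base [([0.624, 0.084, -0.003], 0.85), ([0.52, -0.199, -0.002], 0.17)]
top carousel [([0.62, 0.085, 0.002], 0.57)]
top seat [([0.479, 0.066, 0.027], 0.61), ([0.478, 0.067, 0.03], 0.52)]
top dish [([0.479, 0.063, 0.03], 0.78), ([0.762, 0.31, -0.002], 0.71), ([0.373, 0.209, -0.0], 0.7)]
top station [([0.521, 0.188, 0.026], 0.82)]
top lens_pivot [([0.561, 0.295, 0.072], 0.71), ([0.495, -0.289, -0.002], 0.51)]
top lens_eye [([0.441, 0.305, 0.071], 0.85)]
scene base [([0.619, 0.084, 0.0], 0.85)]
scene carousel [([0.625, 0.084, 0.0], 0.93)]
scene seat [([0.477, 0.063, 0.031], 0.78)]
scene dish [([0.373, 0.205, 0.0], 0.86), ([0.477, 0.063, 0.028], 0.81), ([0.422, 0.319, -0.002], 0.63)]
scene station [([0.521, 0.179, 0.03], 0.63)]
scene lens_pivot [([0.562, 0.297, 0.072], 0.95), ([0.779, -0.055, 0.002], 0.25)]
scene lens_eye [([0.439, 0.308, 0.073], 0.69), ([0.42, -0.016, -0.002], 0.38)]
0.8 [ 0.26523974 -0.62074722  0.23134215] [3.07771378e+00 6.29875140e-01 4.90673681e-05] 0.08587266090231059
```

View pics/t1.png

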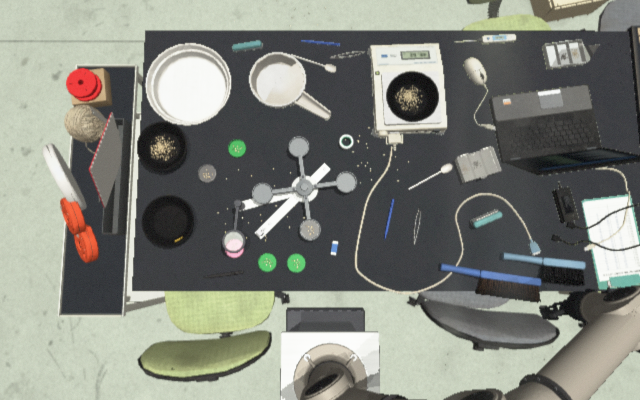

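View pics/s1.png

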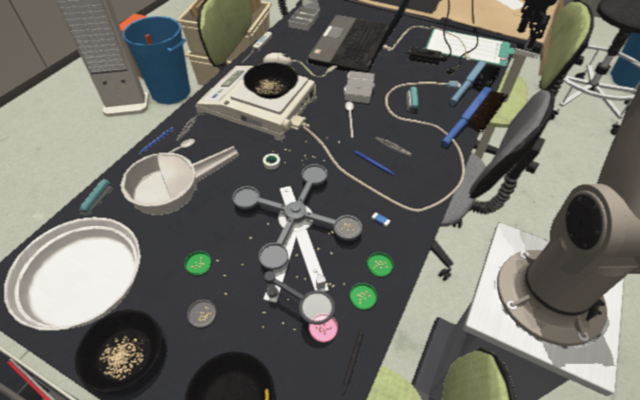

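The pictures show the dish at top (310,229), the axis at (305,187), the index end of the rail at (262,235), the lens post at (237,206) and the lens at (234,240) above the pink look-alike. The dish is at about 188°, the station at 135° and the lens about 75° out. I'll turn the carousel clockwise by pushing the right-hand spoke from its far side.

```bash
python3 -m jog '[{"fingers":0,"rz":7.7},{"rz":7.7},{"x":0.0376,"y":-0.0443},{"x":0.0376,"y":-0.0443},{"x":0.0376,"y":-0.0443},{"x":0.0376,"y":-0.0443},{"x":0.0376,"y":-0.0443},{"x":0.0376,"y":-0.0443}]'
python3 -m jog '[{"x":0.0376,"y":-0.0443},{"x":0.0376,"y":-0.0443},{"x":0.0376,"y":-0.0443},{"x":0.0376,"y":-0.0443},{"x":0.0376,"y":-0.0443},{"x":0.0376,"y":-0.0443},{"x":0.0376,"y":-0.0443},{}]'
```

```text
validation failed for argument at $[0]...
validation failed for argument at $[0]...
```

```bash
python3 -m jog '[{"fingers":0.0,"x":0,"y":0,"z":0,"rx":0,"ry":0,"rz":7.7},{"fingers":0.0,"x":0,"y":0,"z":0,"rx":0,"ry":0,"rz":7.7},{"fingers":0.0,"x":0.0376,"y":-0.0443,"z":0,"rx":0,"ry":0,"rz":0},{"fingers":0.0,"x":0.0376,"y":-0.0443,"z":0,"rx":0,"ry":0,"rz":0},{"fingers":0.0,"x":0.0376,"y":-0.0443,"z":0,"rx":0,"ry":0,"rz":0},{"fingers":0.0,"x":0.0376,"y":-0.0443,"z":0,"rx":0,"ry":0,"rz":0}]'
```

```text
clock: 1.55
tcp_pos: [0.3914, -0.4233, 0.2316]
orientation: [3.134, 0.212, 0.001]
contact_force: [1.7, 0.7, 0.0]
grip_width: -0.0001
gripper_force: 0.0
```

```bash
python3 -m jog '[{"fingers":0,"x":0.0376,"y":-0.0443,"z":0,"rx":0,"ry":0,"rz":0},{"fingers":0,"x":0.0376,"y":-0.0443,"z":0,"rx":0,"ry":0,"rz":0},{"fingers":0,"x":0.0376,"y":-0.0443,"z":0,"rx":0,"ry":0,"rz":0},{"fingers":0,"x":0.0376,"y":-0.0443,"z":0,"rx":0,"ry":0,"rz":0},{"fingers":0,"x":0.0376,"y":-0.0443,"z":0.02,"rx":0,"ry":0,"rz":0},{"fingers":0,"x":0.0376,"y":-0.0443,"z":0.02,"rx":0,"ry":0,"rz":0},{"fingers":0,"x":0.0376,"y":-0.0443,"z":0.02,"rx":0,"ry":0,"rz":0},{"fingers":0,"x":0.0376,"y":-0.0443,"z":0.02,"rx":0,"ry":0,"rz":0}]'
python3 - <<'E'
from bench import r
import cv2
a,_=r.grab_frame("wrist"); cv2.imwrite("pics/w1.png",a[:,:,::-1])
for n in ("carousel","seat","station"):print(n,r.landmark_of(n,"wrist")[:2])
E
```

```text
clock: 2.55
tcp_pos: [0.6418, -0.0318, 0.1509]
orientation: [3.134, 0.211, 0.001]
contact_force: [0.2, -0.4, 0.6]
grip_width: -0.0
gripper_force: 0.0
carousel [{'xyz': [0.6183, 0.084, 0.0022], 'score': 0.71}]
seat [{'xyz': [0.4936, -0.2905, 0.0031], 'score': 0.34}]
station [{'xyz': [0.5195, 0.1816, 0.028], 'score': 0.7}]
```

View pics/w1.png

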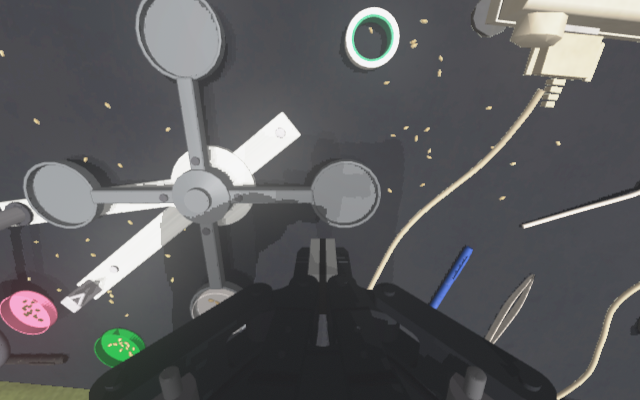

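The wrist view shows the pushing spoke running from (230,195) to the right-hand seat at (345,193), parallel to tool y, with free space on its far side. I'll descend there.

```bash
python3 -m jog '[{"fingers":0,"x":0.0376,"y":-0.0443,"z":0,"rx":0,"ry":0,"rz":0},{"fingers":0,"x":0,"y":0,"z":0.04,"rx":0,"ry":0,"rz":0},{"fingers":0,"x":0,"y":0,"z":0.04,"rx":0,"ry":0,"rz":0},{"fingers":0,"x":0,"y":0,"z":0.03,"rx":0,"ry":0,"rz":0},{"fingers":0,"x":0,"y":0,"z":0.013,"rx":0,"ry":0,"rz":0},{"fingers":0,"x":-0.008,"y":0,"z":0,"rx":0,"ry":0,"rz":0},{"fingers":0,"x":-0.006,"y":0,"z":0,"rx":0,"ry":0,"rz":0},{"fingers":0,"x":0,"y":0,"z":0,"rx":0,"ry":0,"rz":0}]'
```

```text
clock: 3.75
tcp_pos: [0.6584, 0.0136, 0.0298]
orientation: [3.134, 0.211, 0.003]
contact_force: [0.7, -0.9, 0.6]
grip_width: -0.0002
gripper_force: 0.0
```

```bash
python3 -m jog '[{"fingers":0,"x":-0.005,"y":0,"z":0.003,"rx":0,"ry":0,"rz":0},{"fingers":0,"x":-0.005,"y":0,"z":0,"rx":0,"ry":0,"rz":0},{"fingers":0,"x":-0.0052,"y":0.0011,"z":0,"rx":0,"ry":0,"rz":4},{"fingers":0,"x":-0.0052,"y":0.0011,"z":0,"rx":0,"ry":0,"rz":4},{"fingers":0,"x":-0.0052,"y":0.0011,"z":0,"rx":0,"ry":0,"rz":4},{"fingers":0,"x":-0.0052,"y":0.0011,"z":0,"rx":0,"ry":0,"rz":4},{"fingers":0,"x":-0.0052,"y":0.0011,"z":0,"rx":0,"ry":0,"rz":4},{"fingers":0,"x":-0.0052,"y":0.0011,"z":0,"rx":0,"ry":0,"rz":4}]'
cat > look.py <<'E'
from bench import r
import numpy as np, sys
r.grab_frame("top"); r.grab_frame("scene")
C=np.array([.621,.0843]); 
o=r.get_obs(); t=np.array(o["tcp_pos"]); print(o["clock"],t,o["contact_force"])
rel=t[:2]-C; print("tcp r",np.hypot(*rel),"ang",np.degrees(np.arctan2(rel[1],rel[0])))
for c in ("top","scene"):
  for n in sys.argv[1:]:
    for d in r.landmark_of(n,c)[:3]:
      p=np.array(d["xyz"]); q=p[:2]-C
      print(c,n,p.round(4),round(d["score"],2),"r %.3f ang %.1f"%(np.hypot(*q),np.degrees(np.arctan2(q[1],q[0]))%360))
E
python3 look.py seat dish station
```

```text
clock: 4.75
tcp_pos: [0.6175, 0.0072, 0.0255]
orientation: [-3.109, 0.448, -0.002]
contact_force: [2.0, -0.4, -1.1]
grip_width: 0.0
gripper_force: 0.8
4.85 [0.61658415 0.00725265 0.02535007] [0.45795657 0.02451664 0.61366381]
tcp r 0.07717378605204632 ang -93.28023228694705
top seat [0.4891 0.1232 0.0293] 0.67 r 0.138 ang 163.6
top dish [ 7.617e-01  3.082e-01 -6.000e-04] 0.68 r 0.264 ang 57.9
top dish [4.207e-01 3.158e-01 3.000e-04] 0.63 r 0.306 ang 130.9
top dish [0.4828 0.1232 0.0328] 0.59 r 0.144 ang 164.3
top station [0.5215 0.183  0.0258] 0.76 r 0.140 ang 135.2
top station [0.5612 0.2947 0.0731] 0.49 r 0.219 ang 105.9
top station [ 0.7816 -0.0575  0.0055] 0.44 r 0.214 ang 318.6
scene seat [0.4856 0.1213 0.031 ] 0.88 r 0.140 ang 164.7
scene dish [ 0.4235  0.3207 -0.0036] 0.95 r 0.308 ang 129.9
scene dish [0.3741 0.2051 0.0011] 0.91 r 0.275 ang 153.9
scene dish [ 0.3737  0.1159 -0.0016] 0.78 r 0.249 ang 172.7
scene station [0.5216 0.1837 0.0282] 0.97 r 0.141 ang 135.0
```

```bash
python3 -m jog '[{"fingers":0,"x":-0.0052,"y":0.0011,"z":0,"rx":0,"ry":0,"rz":4},{"fingers":0,"x":-0.0052,"y":0.0011,"z":0,"rx":0,"ry":0,"rz":4},{"fingers":0,"x":-0.0052,"y":0.0011,"z":0,"rx":0,"ry":0,"rz":4},{"fingers":0,"x":-0.0052,"y":0.0011,"z":0,"rx":0,"ry":0,"rz":4},{"fingers":0,"x":-0.0052,"y":0.0011,"z":0,"rx":0,"ry":0,"rz":4},{"fingers":0,"x":-0.0052,"y":0.0011,"z":0,"rx":0,"ry":0,"rz":4},{"fingers":0,"x":0,"y":0,"z":0,"rx":0,"ry":0,"rz":0}]'
python3 look.py seat station
```

```text
clock: 6.02
tcp_pos: [0.5863, 0.0152, 0.0253]
orientation: [2.95, -1.079, -0.0]
contact_force: [0.6, -0.2, 1.6]
grip_width: -0.0002
gripper_force: 0.0
6.125 [0.58653995 0.01505081 0.02531564] [ 0.72637923  0.36892591 -0.48639951]
tcp r 0.07734949860526193 ang -116.45603121758222
top seat [0.5152 0.176  0.0282] 0.59 r 0.140 ang 139.1
top seat [0.5236 0.1864 0.0256] 0.34 r 0.141 ang 133.7
top station [0.5218 0.1859 0.0295] 0.86 r 0.142 ang 134.3
top station [0.5631 0.2941 0.0726] 0.32 r 0.218 ang 105.4
scene seat [0.5095 0.1707 0.0322] 0.77 r 0.141 ang 142.2
scene station [0.5226 0.1815 0.0294] 0.71 r 0.138 ang 135.4
```

```bash
python3 -m jog '[{"fingers":0,"x":-0.0026,"y":0.0005,"z":0,"rx":0,"ry":0,"rz":2},{"fingers":0,"x":-0.0026,"y":0.0005,"z":0,"rx":0,"ry":0,"rz":2},{"fingers":0,"x":-0.0026,"y":0.0005,"z":0,"rx":0,"ry":0,"rz":2},{"fingers":0,"x":0,"y":0,"z":0,"rx":0,"ry":0,"rz":0},{"fingers":0,"x":0.012,"y":0,"z":0,"rx":0,"ry":0,"rz":0},{"fingers":0,"x":0.012,"y":0,"z":0,"rx":0,"ry":0,"rz":0},{"fingers":0,"x":0,"y":0,"z":-0.05,"rx":0,"ry":0,"rz":0},{"fingers":0,"x":0,"y":0,"z":-0.06,"rx":0,"ry":0,"rz":0}]'
python3 look.py seat station base lens_pivot lens_eye
python3 - <<'E'
from bench import r
import cv2
a,_=r.grab_frame("wrist"); cv2.imwrite("pics/w2.png",a[:,:,::-1])
a,_=r.grab_frame("top"); cv2.imwrite("pics/t2.png",cv2.resize(a[120:280,180:380,::-1],None,fx=4,fy=4)[:600])
o=r.get_obs();print(o["tcp_pos"],o["orientation"],o["joints"])
E
```

```text
clock: 7.32
tcp_pos: [0.5959, 0.0006, 0.1354]
orientation: [2.887, -1.235, -0.004]
contact_force: [1.0, 0.7, -0.1]
grip_width: 0.0001
gripper_force: 0.0
7.425 [0.60135843 0.00084728 0.14202262] [ 1.20350027 -0.44869649  0.01235721]
tcp r 0.08573299856648979 ang -103.24418567331338
top station [0.5185 0.1881 0.0261] 0.72 r 0.146 ang 134.6
top base [ 0.6228  0.0837 -0.003 ] 0.7 r 0.002 ang 341.6
top lens_pivot [0.5558 0.2942 0.0739] 0.87 r 0.220 ang 107.3
top lens_pivot [ 0.7833 -0.0585  0.0064] 0.19 r 0.216 ang 318.7
top lens_eye [0.441  0.3077 0.0701] 0.56 r 0.287 ang 128.9
top lens_eye [0.6178 0.0833 0.0034] 0.39 r 0.003 ang 197.4
scene seat [0.5225 0.1803 0.0323] 0.73 r 0.138 ang 135.7
scene station [0.5187 0.1818 0.0282] 0.57 r 0.141 ang 136.4
scene base [0.6183 0.0834 0.0026] 0.6 r 0.003 ang 198.4
scene lens_pivot [0.5598 0.2962 0.0715] 0.74 r 0.221 ang 106.1
scene lens_eye [ 0.4224 -0.0201  0.0006] 0.74 r 0.224 ang 207.7
scene lens_eye [0.4404 0.3094 0.0718] 0.61 r 0.289 ang 128.7
scene lens_eye [0.5198 0.1844 0.0275] 0.45 r 0.142 ang 135.3
[0.59600584 0.00183671 0.13483031] [ 2.88868148e+00 -1.23386129e+00 -1.08404144e-03] [-0.19618443  0.45606879  0.11528202  1.84320105 -0.0676007   0.8468989
 -2.42589846]
```

View pics/t2.png

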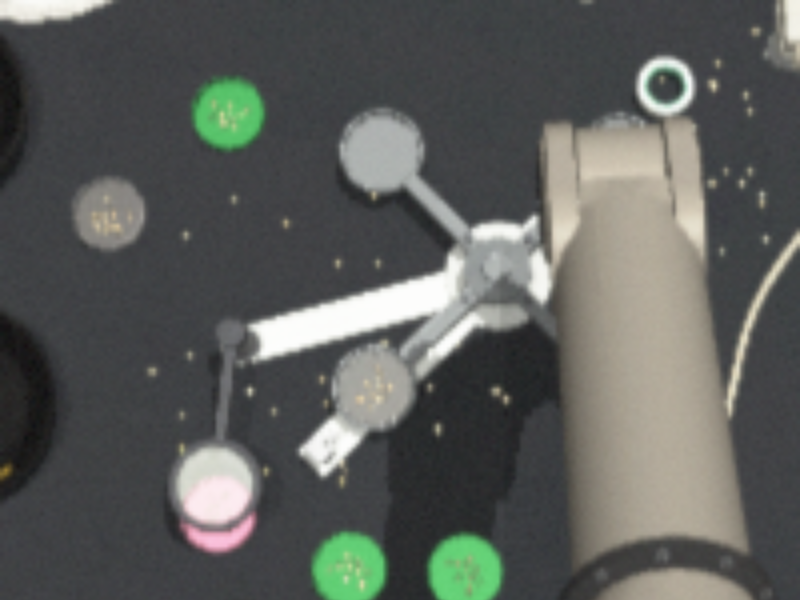

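View pics/w2.png

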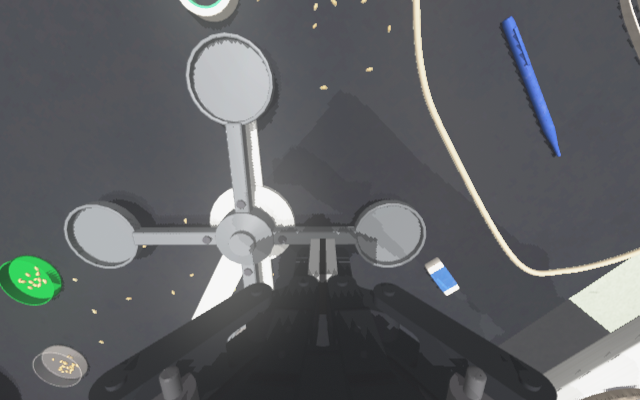

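```bash
python3 -m jog '[{"fingers":0,"x":0,"y":0,"z":0,"rx":0,"ry":0,"rz":-10.3},{"fingers":0,"x":0,"y":0,"z":0,"rx":0,"ry":0,"rz":-10.3},{"fingers":0,"x":0,"y":0,"z":0,"rx":0,"ry":0,"rz":-10.3},{"fingers":0,"x":0,"y":0,"z":0,"rx":0,"ry":0,"rz":-10.3},{"fingers":0,"x":-0.0193,"y":-0.0558,"z":0,"rx":0,"ry":0,"rz":0},{"fingers":0,"x":-0.0193,"y":-0.0558,"z":0,"rx":0,"ry":0,"rz":0},{"fingers":0,"x":0,"y":0,"z":-0.03,"rx":0,"ry":0,"rz":0},{"fingers":0,"x":0,"y":0,"z":0,"rx":0,"ry":0,"rz":0}]'
python3 - <<'E'
from bench import r
import cv2,numpy as np
def un(px,z,k):
  K=np.array(k["mtx"]);E=np.array(k["extrinsics"])
  d=E[:3,:3]@np.linalg.inv(K)@[px[0],px[1],1];o=E[:3,3];return (o+d*(z-o[2])/d[2])[:2]
k=r.get_calibration("top")
A=un((304.25,185.5),.05,k);D=un((273.25,217),.04,k);I=un((260.5,233.75),.039,k)
for q in (D,I):print(A,q,np.hypot(*(q-A)),np.degrees(np.arctan2(*(q-A)[::-1])))
a,_=r.grab_frame("wrist"); cv2.imwrite("pics/w3.png",a[:,:,::-1])
for n in ("carousel","seat","station","lens_pivot","lens_eye"):print(n,[(np.round(d["xyz"],4),d["score"]) for d in r.landmark_of(n,"wrist")[:2]])
E
```

```text
clock: 9.02
tcp_pos: [0.5689, 0.1176, 0.1673]
orientation: [-3.137, 0.136, -0.006]
contact_force: [0.5, 0.4, 0.3]
grip_width: -0.0001
gripper_force: 0.0
[0.6221969  0.08730515] [0.51967087 0.18834177] 0.14394439243970966 135.41920850551176
[0.6221969  0.08730515] [0.46510749 0.22920243] 0.21168826834919346 137.9088153503794
carousel [(array([0.6185, 0.084 , 0.003 ]), 0.79), (array([6.708e-01, 4.098e-01, 1.000e-04]), 0.66)]
seat []
station [(array([0.5619, 0.2945, 0.0724]), 0.5)]
lens_pivot [(array([0.5612, 0.2935, 0.0713]), 0.88), (array([ 0.5192, -0.1969, -0.0021]), 0.47)]
lens_eye [(array([0.4422, 0.3089, 0.0737]), 0.55)]
```

View pics/w3.png

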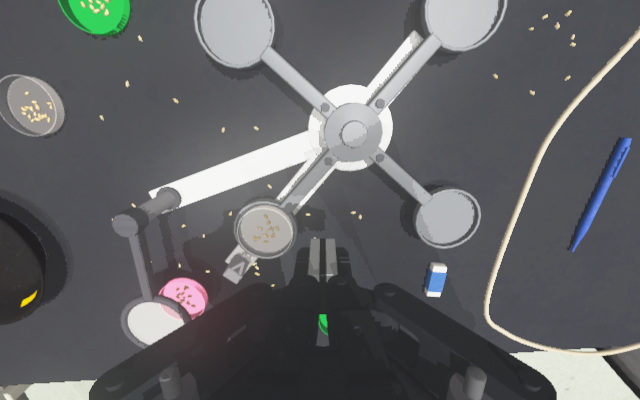

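Run:
```python
from bench import r
import cv2,numpy as np
a=cv2.imread("pics/w3.png"); cv2.imwrite("pics/w4.png",cv2.resize(a[110:290,200:400],None,fx=3.3,fy=3.3,interpolation=cv2.INTER_CUBIC))
k=r.get_calibration("wrist");K=np.array(k["mtx"]);E=np.linalg.inv(np.array(k["extrinsics"]))
for rr,z in ((0,.05),(.14,.035),(.185,.039),(.208,.039)):
  for an in (132,135,138):
    t=np.radians(an);p=E@[.6205+rr*np.cos(t),.0845+rr*np.sin(t),z,1];u=K@p[:3];print(rr,an,(u[:2]/u[2]).round(1))
```

```text
0 132 [351.4 132. ]
0 135 [351.4 132. ]
0 138 [351.4 132. ]
0.14 132 [258.2 227.5]
0.14 135 [263.6 231.5]
0.14 138 [269.2 235.3]
0.185 132 [231.9 256.2]
0.185 135 [239.  261.3]
0.185 138 [246.4 265.9]
0.208 132 [219.5 269.3]
0.208 135 [227.5 274.8]
0.208 138 [235.6 279.9]
```

View pics/w4.png

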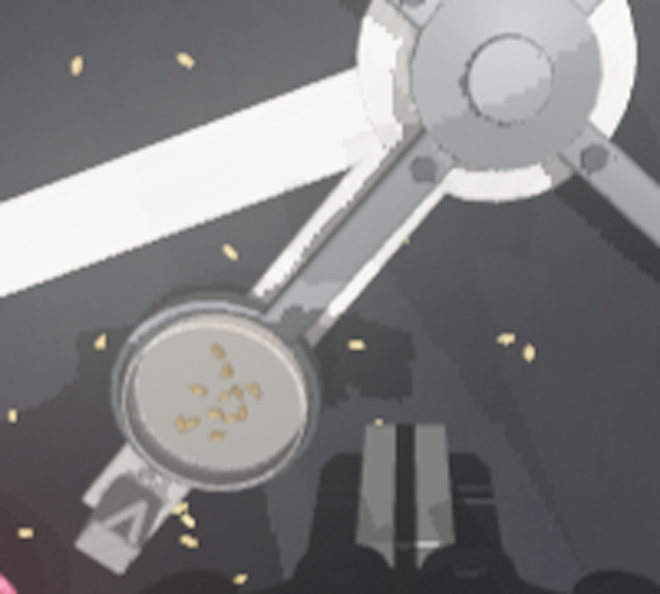

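The view shows the dish spoke centred on the rail and index, with the seat at (265,228) and the index at (236,269). The estimates put the misalignment at 4 mm or less, so the first part is done. Next is the lens arm, running from (125,222) to (150,320): I'll descend on its far-left side.

```bash
python3 -m jog '[{"fingers":0,"x":-0.0197,"y":-0.0555,"z":0,"rx":0,"ry":0,"rz":0},{"fingers":0,"x":-0.0197,"y":-0.0555,"z":0,"rx":0,"ry":0,"rz":0},{"fingers":0,"x":-0.0197,"y":-0.0555,"z":0,"rx":0,"ry":0,"rz":0},{"fingers":0,"x":-0.0197,"y":-0.0555,"z":0,"rx":0,"ry":0,"rz":0},{"fingers":0,"x":0,"y":0,"z":0,"rx":0,"ry":0,"rz":0},{"fingers":0,"x":0,"y":0,"z":0.03,"rx":0,"ry":0,"rz":0}]'
python3 - <<'E'
from bench import r
import numpy as np
for c in ("wrist","top"):
  r.grab_frame(c)
  for n in ("lens_pivot","lens_eye"):print(c,n,[(np.round(d["xyz"],4),d["score"]) for d in r.landmark_of(n,c)[:2]])
print(r.get_obs()["tcp_pos"],r.get_obs()["joints"])
E
```

```text
clock: 10.07
tcp_pos: [0.5101, 0.3455, 0.1365]
orientation: [-3.136, 0.138, -0.005]
contact_force: [0.1, 0.1, -1.0]
grip_width: 0.0001
gripper_force: 0.0
wrist lens_pivot [(array([0.5599, 0.293 , 0.071 ]), 0.65)]
wrist lens_eye [(array([0.4434, 0.3086, 0.0698]), 0.63)]
top lens_pivot [(array([0.5616, 0.2961, 0.0711]), 0.82)]
top lens_eye [(array([0.441 , 0.307 , 0.0713]), 0.47)]
[0.50950133 0.34410384 0.13614969] [-0.59222194  0.48427513 -0.13698333  1.78381522  0.0829538   0.87807502
 -2.42689662]
```

```bash
python3 -m jog '[{"fingers":0,"x":0,"y":0,"z":0.05,"rx":0,"ry":0,"rz":0},{"fingers":0,"x":0,"y":0,"z":0.024,"rx":0,"ry":0,"rz":0},{"fingers":0,"x":0,"y":0.01,"z":0,"rx":0,"ry":0,"rz":0},{"fingers":0,"x":0,"y":0.01,"z":0,"rx":0,"ry":0,"rz":0},{"fingers":0,"x":0,"y":0.005,"z":0,"rx":0,"ry":0,"rz":0},{"fingers":0,"x":-0.0015,"y":0.0048,"z":0,"rx":0,"ry":0,"rz":-5},{"fingers":0,"x":-0.0015,"y":0.0048,"z":0,"rx":0,"ry":0,"rz":-5},{"fingers":0,"x":-0.0015,"y":0.0048,"z":0,"rx":0,"ry":0,"rz":-5}]'
python3 -m jog '[{"fingers":0,"x":-0.0015,"y":0.0048,"z":0,"rx":0,"ry":0,"rz":-5},{"fingers":0,"x":-0.0015,"y":0.0048,"z":0,"rx":0,"ry":0,"rz":-5},{"fingers":0,"x":-0.0015,"y":0.0048,"z":0,"rx":0,"ry":0,"rz":-5},{"fingers":0,"x":-0.0015,"y":0.0048,"z":0,"rx":0,"ry":0,"rz":-5},{"fingers":0,"x":-0.0015,"y":0.0048,"z":0,"rx":0,"ry":0,"rz":-5},{"fingers":0,"x":0,"y":0,"z":0,"rx":0,"ry":0,"rz":0}]'
python3 - <<'E'
from bench import r
import numpy as np
P=np.array([.5607,.2953])
t=np.array(r.get_obs()["tcp_pos"])[:2]-P;print("tcp r,ang",np.hypot(*t),np.degrees(np.arctan2(t[1],t[0]))%360)
for c in ("top","scene"):
  r.grab_frame(c)
  for d in r.landmark_of("lens_eye",c)[:2]:
    q=np.array(d["xyz"])[:2]-P;print(c,np.round(d["xyz"],4),d["score"],np.hypot(*q),np.degrees(np.arctan2(q[1],q[0]))%360)
E
```

```text
clock: 11.38
tcp_pos: [0.503, 0.3058, 0.0629]
orientation: [-3.127, -0.276, -0.005]
contact_force: [0.4, 1.2, 0.7]
grip_width: -0.0002
gripper_force: 0.6
clock: 12.12
tcp_pos: [0.504, 0.2799, 0.0624]
orientation: [-2.997, -0.94, -0.003]
contact_force: [0.1, 0.5, -0.2]
grip_width: 0.0002
gripper_force: 0.0
tcp r,ang 0.05879884394517592 195.2050912783154
scene [0.4577 0.229  0.0719] 0.68 0.12249363248757053 212.76895115927852
scene [ 0.4976 -0.2963  0.0024] 0.45 0.5949556033856644 263.91185488336384
```

```bash
python3 -m jog '[{"fingers":0,"x":-0.0015,"y":0.0048,"z":0,"rx":0,"ry":0,"rz":-5},{"fingers":0,"x":-0.0015,"y":0.0048,"z":0,"rx":0,"ry":0,"rz":-5},{"fingers":0,"x":-0.0015,"y":0.0048,"z":0,"rx":0,"ry":0,"rz":-5},{"fingers":0,"x":-0.0015,"y":0.0048,"z":0,"rx":0,"ry":0,"rz":-5},{"fingers":0,"x":-0.0015,"y":0.0048,"z":0,"rx":0,"ry":0,"rz":-5},{"fingers":0,"x":-0.0015,"y":0.0048,"z":0,"rx":0,"ry":0,"rz":-5}]'
python3 -m jog '[{"fingers":0,"x":-0.0006,"y":0.0019,"z":0,"rx":0,"ry":0,"rz":-2},{"fingers":0,"x":-0.0006,"y":0.0019,"z":0,"rx":0,"ry":0,"rz":-2},{"fingers":0,"x":0,"y":0,"z":0,"rx":0,"ry":0,"rz":0}]'
```

```text
clock: 13.08
tcp_pos: [0.5175, 0.2545, 0.0612]
orientation: [-2.648, -1.69, 0.002]
contact_force: [-1.1, 0.3, 0.9]
grip_width: -0.0002
gripper_force: 0.6
clock: 13.45
tcp_pos: [0.5211, 0.2518, 0.0612]
orientation: [2.59, 1.777, -0.0]
contact_force: [-1.9, -0.8, 0.7]
grip_width: -0.0
gripper_force: 0.1
```

```bash
python3 -m jog '[{"fingers":0,"x":0,"y":0.002,"z":0,"rx":0,"ry":0,"rz":-1},{"fingers":0,"x":0,"y":0.002,"z":0,"rx":0,"ry":0,"rz":0},{"fingers":0,"x":0,"y":0,"z":0,"rx":0,"ry":0,"rz":0}]'
python3 -m jog '[{"fingers":0,"x":0,"y":0.002,"z":0,"rx":0,"ry":0,"rz":0},{"fingers":0,"x":0,"y":0,"z":0,"rx":0,"ry":0,"rz":0}]'
```

```text
clock: 13.82
tcp_pos: [0.5252, 0.2503, 0.0613]
orientation: [2.575, 1.8, 0.001]
contact_force: [-0.2, -0.3, -0.0]
grip_width: 0.0001
gripper_force: 0.1
clock: 14.08
tcp_pos: [0.5255, 0.2503, 0.0613]
orientation: [-2.573, -1.801, 0.002]
contact_force: [-4.3, 0.0, 3.6]
grip_width: 0.0002
gripper_force: 2.4
```

```bash
python3 -m jog '[{"fingers":0,"x":0,"y":0.002,"z":0,"rx":0,"ry":0,"rz":0},{"fingers":0,"x":0,"y":0,"z":0,"rx":0,"ry":0,"rz":0}]'
python3 -m jog '[{"fingers":0,"x":0,"y":-0.012,"z":0,"rx":0,"ry":0,"rz":0},{"fingers":0,"x":0,"y":-0.02,"z":0,"rx":0,"ry":0,"rz":0},{"fingers":0,"x":0,"y":0,"z":-0.06,"rx":0,"ry":0,"rz":0},{"fingers":0,"x":0,"y":-0.04,"z":-0.04,"rx":0,"ry":0,"rz":0},{"fingers":0,"x":0,"y":-0.06,"z":0,"rx":0,"ry":0,"rz":0},{"fingers":0,"x":0,"y":0,"z":0,"rx":0,"ry":0,"rz":0}]'
python3 - <<'E'
from bench import r
import numpy as np,cv2
P=np.array([.5607,.2953])
for c in ("top","scene","wrist"):
  a,_=r.grab_frame(c)
  if c=="top": cv2.imwrite("pics/t5.png",cv2.resize(a[120:280,180:380,::-1],None,fx=3.7,fy=3.7))
  if c=="scene": cv2.imwrite("pics/s5.png",cv2.resize(a[140:360,170:430,::-1],None,fx=2.7,fy=2.7))
  for n in ("lens_eye","seat","station"):
   for d in r.landmark_of(n,c)[:1]:
    q=np.array(d["xyz"])[:2]-P;print(c,n,np.round(d["xyz"],4),d["score"],np.hypot(*q),np.degrees(np.arctan2(q[1],q[0]))%360)
E
```

```text
clock: 14.32
tcp_pos: [0.5256, 0.2502, 0.0612]
orientation: [-2.571, -1.801, 0.006]
contact_force: [-9.8, 0.9, 5.5]
grip_width: -0.0002
gripper_force: 4.8
clock: 15.08
tcp_pos: [0.3999, 0.2965, 0.162]
orientation: [2.568, 1.81, 0.001]
contact_force: [1.2, -0.9, -0.0]
grip_width: -0.0001
gripper_force: 0.0
top lens_eye [0.5184 0.1838 0.0715] 0.85 0.11925409846206546 249.22464724401357
top seat [0.5236 0.1871 0.0289] 0.64 0.11438378381571404 251.0740017779022
top station [0.5192 0.1844 0.028 ] 0.67 0.11841055696178444 249.4835979940757
scene lens_eye [0.5153 0.1813 0.0731] 0.85 0.12270761997528924 248.28529713558356
scene seat [ 0.4184 -0.0198 -0.0011] 0.68 0.34574166656623845 245.69593793064425
scene station [0.5184 0.1796 0.0274] 0.84 0.1231900158292059 249.91755281283184
```

View pics/t5.png

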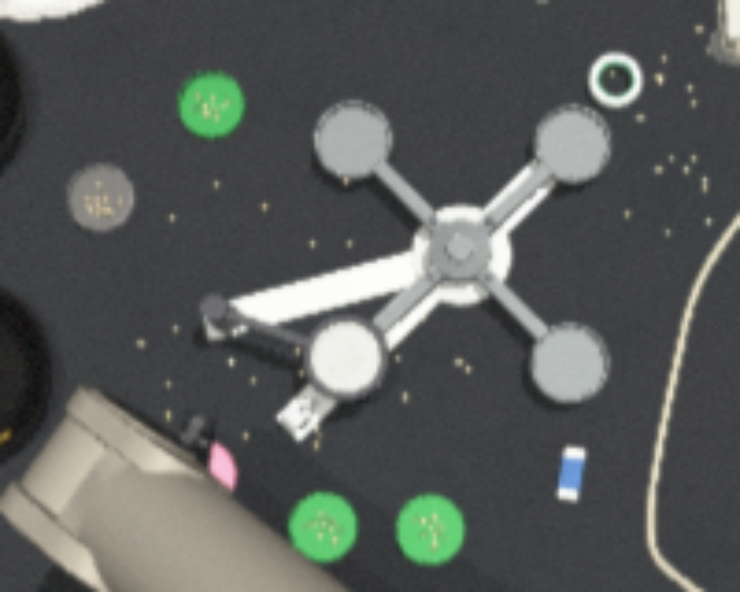

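View pics/s5.png

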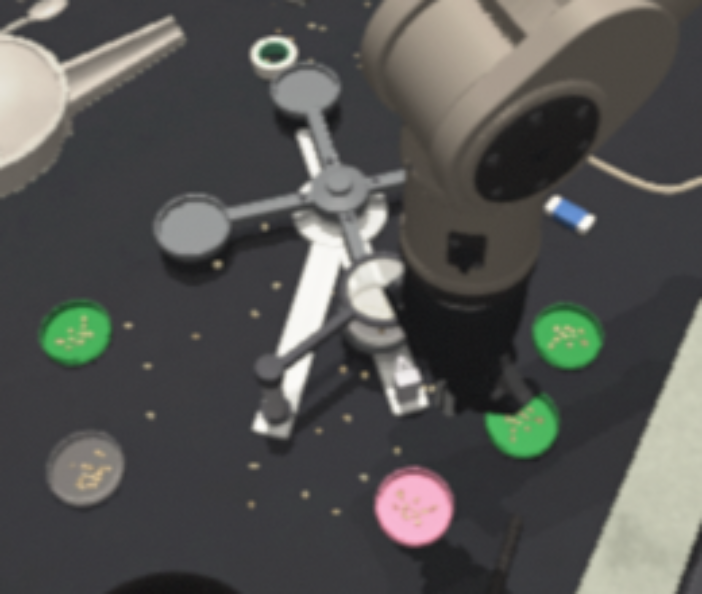

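The lens sits over the dish at top-crop (346,358), in line with the index at (300,415), and it is against its stop: the force rose to about 10 N with no further motion. The carousel is within about 3 mm of the line, the loose things have not moved, and the arm is clear.

```bash
python3 -c "
from bench import r
print(r.hand_in())"
```

```text
the job is handed in; nothing more can be done
None
```

I turned the carousel until the dish was within about 4 mm of the index line by camera measurement, pushed the lens arm in to its stop so the lens is over the dish, backed the arm clear, and handed the job in after about 15 s of the 54 s allowed.

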